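# Refit the feed roller of a desktop cutting plotter

### The job

Refit the feed roller of the little cutting plotter: swing its clear guard up past upright, lay the rubber feed roller across the mouths of the two fork clips with its gear on the drive-motor side, and let go of it there, so that it rests on the two sprung jaws. Then push the roller down until both ends of its shaft have gone past the jaws and sit fully home in the forks with the jaws snapped back over the shaft, and swing the guard fully closed again. Leave the knife, the spanner and the spare motor where they lie.

Things in the scene. Friction and masses are not known exactly. Their poses are not given: they have to be found in the camera images.
- plotter: The cutting plotter, fixed to the desk: plywood bed 220 x 310 mm, top 18 mm high, white printed blocks. Origin: centre of its underside. Its x points from its front edge (facing the robot, turned up to 0.25 rad) to its back, y to its left, z up. At the back (x = 35 to 110 mm) a gantry: end blocks 125 mm high at y = +-135, carriage up to 120, a motor on the right block up to 163 mm.
- drive_motor (a point): Middle of the drive motor (42 x 40 x 42 mm) that turns the roller: plotter frame (1, 130, 50) mm, top 75 mm high; it and its bracket fill x = -22 to 24, y = 105 to 150 mm. A big black gear of 48 mm diameter stands on its inner side.
- seat (a point): Where the roller's centre is when the roller is fully home, lying along the plotter's y: plotter frame (-35, 0, 60) mm; axes as the plotter's. Below lies an aluminium bar 24 mm wide (x) and 120 mm long (y), its top 48 mm high.
- fork_left_seat (a point): Home point of the shaft's axis in the left fork (motor side): plotter frame (-35, 70, 60) mm. Each fork is a white upright plate 8 mm thick with a slot 12 mm wide open at the top: floor 5 mm below this point, back wall 6 mm behind it, flaring out from 80 to 92 mm height; the front tine's inner face is 12 mm in front, its top at 88 mm.
- fork_right_seat (a point): The same in the right fork: plotter frame (-35, -70, 60) mm.
- jaw_left (a joint): Black sprung jaw on the left fork's outer side (y = 75 to 83 mm), rad: 0 = closed, up to 0.4 as it is pushed away to the front; springs back. Its slanting top (28 deg off vertical, 67 to 85 mm high) reaches from the front to the slot's middle. The roller laid in rests on both jaws, its axis 76 mm high; pushing it home (16 mm down) takes 8 to 12 N at its middle; the ends may snap in one by one.
- jaw_right (a joint): The same jaw on the right fork's outer side (y = -83 to -75 mm).
- guard (a joint): Clear plastic guard over the roller's place, rad: 0 = closed (level, panel 102 mm high), 2.0 = fully open, leaning back over the gantry. Panel 125 x 226 x 3 mm, a 12 mm lip down along its front edge; hinged at the back, along the plotter's y. Friction hinge: stays where it is left; takes about 2.5 N at the handle. It starts closed or up to 0.3 rad ajar.
- guard_hinge (a point): Middle of the guard's hinge line: plotter frame (45, 0, 101.5) mm.
- guard_handle (a point): Middle of the bar of the guard's black pull handle: round, 10 mm diameter, 100 mm long along the plotter's y, on two end posts, its axis 42 mm off the panel, 115 mm from the hinge line along the panel (the panel reaches 10 mm further). Guard closed: plotter frame (-70, 0, 143.5) mm.
- roller: Loose feed roller, about 160 g: steel shaft 10 mm diameter, 204 mm long; black rubber sleeve 20 mm diameter on the middle 100 mm; gear at one end, hand knob at the other. Origin: its centre on the axis; its y points to the gear, z up at the start. It starts left of the plotter, lying on gear and knob, axis 13.5 mm high, roughly along the robot's y (within 0.5 rad), gear to the left.
- roller_gear (a point): Middle of the roller's toothed black gear, 27 mm diameter, 10 mm wide, 95 mm from the roller's centre. In the forks, gear and knob stand 7 mm clear of the jaws' outer sides.
- roller_knob (a point): Middle of the roller's black hand knob with six flutes, 27 mm diameter, 16 mm wide, 98 mm from the roller's centre, at the other end.
- knife: Bystander: a utility knife, 34 x 155 x 20 mm, lying along its y. Origin at its underside. Leave it alone.
- spanner: Bystander: a flat open-ended steel spanner, 26 x 132 x 6 mm, lying along its y. Origin at its underside. Leave it alone.
- motor: Bystander: a spare stepper motor, 42 x 42 x 41 mm, standing with its shaft up (65 mm in all). Origin at its underside. Leave it alone.
Mind the look-alikes: they are no part of the job. What is shaped like the roller but blue is not meant.

How it is judged:
By the outcome, as a careful person would: the job done as asked, in the order asked, and still so for the second after the job is handed in, with the robot touching nothing.
It also fails if it takes over 72 s, if anything falls off the work surface, if the arm or the gripper's body presses on something with over 40 N, if the wrist force passes 120 N, or if a joint passes its speed limit or range.

### The arm

A 6-joint arm with a two-finger parallel gripper is mounted at the origin on the work surface. World frame = base frame: x ahead of the robot, y to its left, z up, the work surface at z = 0. Lengths are in m, angles in rad, forces in N, time in s.
With the tool pointing down it reaches from about 0.375 to 0.975 m from the base axis. Payload 3.8 kg.
Tool frame: the origin (TCP) lies midway between the tips of the shut fingers; the grasp point (between the pads) lies 19 mm behind it; x points along the fingers, y is the direction in which the jaws open and shut, and the axes are right-handed (so a half turn about x gives the same grasp; the last joint's range is limited). The gripper opens to 88 mm and grips with 3 to 60 N. Pads are 18 mm wide; open, the fingers measure 123 mm over their backs; the gripper's body (75 mm by 187 mm) begins 45 mm behind the grasp point.
Start: joints at [1.166, 0.264, 1.604, -0, 1.274, -0.037], TCP at [0.243, 0.63, 0.239] pointing down, gripper open.
Joint ranges: [-2.63, 2.63], [-0.94, 2.18], [0.31, 2.57], [-1.31, 4.45], [0, 2.66], [-2.55, 2.55]. Speed limits (rad/s): [2.57, 2.57, 3.14, 3.14, 3.14, 3.14].

### API

Orientations are given as a rotation vector (axis times angle).
In Python, from cell import manip, inverse_kinematics, cams, order gives the robot as it stands. Calls block until the motion is done:
- manip.move_pose(position, orientation): joint-space move of the TCP to a pose.
- manip.move_linear(position, rate=0.15, rot=None): straight line of the TCP; rot=None keeps the orientation; rate is the mean speed in m/s.
- manip.set_joints(angles): joint-space move.
- manip.set_gripper(opening, force=None): finger opening in m; force is the grip in N (None keeps the last); returns when the fingers have stopped.
- manip.dwell(seconds).
- inverse_kinematics(position, orientation): joint angles nearest the present ones, or None.
- manip.state(): the state.
- cams.capture(name): name is "scene" or "top"; returns a dict with "image" (400x640x3 uint8, blue, green, red), "z_map" (400x640 float32, m along the optical axis (not along the pixel's ray), 0 where there is no reading), "intrinsics" (3x3 intrinsics, pixels), "k1" (the pictures are not rectified: a ray, as slopes to the right and down, at radius r is drawn at 1 + k1 r^2 times it, then the intrinsics apply), "position" and "orientation" of the camera in the world. Camera axes: x right, y down, z forward; pixel columns grow to the right and rows downward; lengths in m; the calibration is good to about 2 mm. A picture is of the moment at which its call begins.
A pose or a line that the arm cannot do raises manip.IKError and nothing moves.
- order.close_job(): hands the job in, once; it reports no verdict.
The state is a dict: "clock": time; "joint_pos": joint angles; "joint_velocities": joint speeds; "tau": joint torques, N m; "tool_pos": TCP position; "tcp_rot": TCP orientation; "contact_force": force on the tool from outside, world axes, zero at the start; "moment": the same for the moment, N m; "gripper_width": finger opening in m.
Only numpy, scipy, OpenCV 4.12 (cv2) and the standard library are available. Lean on these libraries where they do the work, as an engineer would, in place of code of your own. Each camera call takes 0.05 s, during which the arm holds its last target. There are 200 camera calls.

## Working session

There is one attempt and no reset: what is moved stays moved. The work goes in short steps, each a Python script; the robot and the scene stay as the last script left them, time stands still between calls to the robot, and variables do not carry over. Pictures are saved under pics/ and viewed, about 8 in all and at most 12, crops included, and the job is handed in when it is done.

```bash
ls; mkdir -p pics
cat > h.py <<'E'
import numpy as np, cv2
from scipy.spatial.transform import Rotation as R
from cell import manip, inverse_kinematics, cams, order
def cap(n, save=None):
    c=cams.capture(n)
    np.savez('last_%s.npz'%n, **{k:np.asarray(v) for k,v in c.items()})
    if save: cv2.imwrite('pics/'+save+'.png', c['image'])
    return c
def Rc(c):
    o=np.asarray(c['orientation'],float)
    return o if o.shape==(3,3) else R.from_rotvec(o).as_matrix()
def rays(c,px):
    K=np.asarray(c['intrinsics']);k=float(c['k1'])
    d=(np.atleast_2d(px).astype(float)-[K[0,2],K[1,2]])/[K[0,0],K[1,1]]
    u=d.copy()
    for _ in range(20): u=d/(1+k*(u**2).sum(1,keepdims=True))
    return np.c_[u,np.ones(len(u))]@Rc(c).T
def atz(c,px,z):
    r=rays(c,px);p=np.asarray(c['position']);return p+r*((z-p[2])/r[:,2])[:,None]
def depth(c,px):
    px=np.atleast_2d(px).astype(int);z=np.asarray(c['z_map'])[px[:,1],px[:,0]]
    return np.asarray(c['position'])+rays(c,px)*z[:,None]
def proj(c,P):
    q=(np.atleast_2d(P)-np.asarray(c['position']))@Rc(c);s=q[:,:2]/q[:,2:]
    s=s*(1+float(c['k1'])*(s**2).sum(1,keepdims=True));K=np.asarray(c['intrinsics'])
    return s*[K[0,0],K[1,1]]+[K[0,2],K[1,2]]
E
python3 - <<'E'
from h import *
for n in('scene','top'):
    c=cap(n,n+'0');print(n,c['position'],c['orientation'],c['intrinsics'],c['k1'])
s=manip.state();print(s)
E
```

```text
pics
scene [ 0.88602417 -0.43753595  0.98097318] [-2.32162164 -0.9808187   0.3244399 ] [[404.46725189   0.         322.72681842]
 [  0.         404.46725189 197.81758593]
 [  0.           0.           1.        ]] -0.05328726985285417
top [0.32540481 0.01991439 1.45955042] [-2.14500334  2.20213145 -0.04336855] [[487.59194538   0.         316.92856072]
 [  0.         487.59194538 190.07913778]
 [  0.           0.           1.        ]] -0.1486654459866567
{'clock': 0.1, 'joint_pos': array([ 1.16611293e+00,  2.64648635e-01,  1.60518481e+00, -5.77268841e-06,
        1.27369073e+00, -3.69023736e-02]), 'joint_velocities': array([-4.08216506e-05, -1.01942051e-03, -2.84574288e-03, -1.06309075e-03,
        2.28954862e-03,  7.93575152e-04]), 'tau': array([ 1.49103864e-03, -5.03619504e+01, -3.58070827e+01,  7.31429807e-02,
        2.34189135e-02, -1.55492779e-05]), 'tool_pos': array([0.24245658, 0.62929469, 0.23756058]), 'tcp_rot': array([ 0.28708702,  1.55188487, -0.29006319]), 'contact_force': array([0.08519678, 0.72829542, 0.38629367]), 'moment': array([ 0.00696063, -0.04658796, -0.01053787]), 'gripper_width': 0.08794294813678938}
```

View pics/scene0.png

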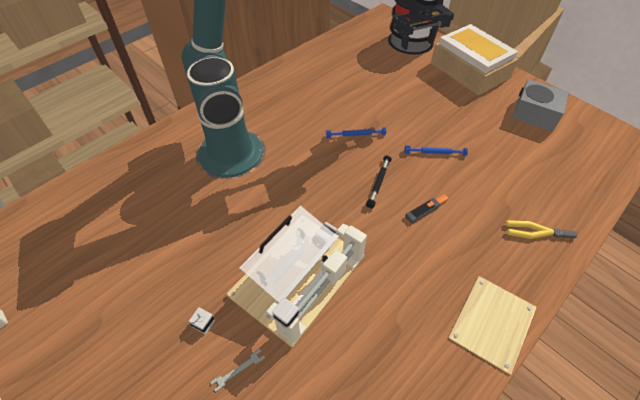

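View pics/top0.png

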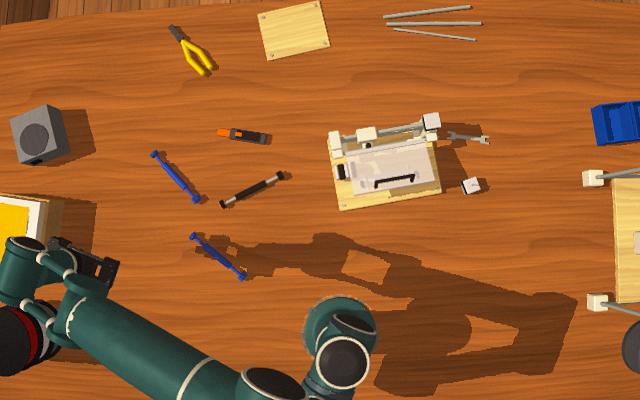

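The top view shows the black roller running from (222,204) to (282,176), and the plotter around (385,160). Next I enlarge both.

Run:
```python
import cv2,numpy as np
a=cv2.imread('pics/top0.png');cv2.imwrite('pics/c1.png',np.vstack([cv2.resize(a[105:220,320:450],None,fx=5,fy=5,interpolation=2)[:, :]]))
b=cv2.imread('pics/scene0.png')
c=cv2.resize(a[165:215,210:295],None,fx=6,fy=6,interpolation=2)
d=cv2.resize(b[200:350,220:375],None,fx=4,fy=4,interpolation=2)
p1=cv2.resize(a[105:215,325:445],None,fx=6,fy=5,interpolation=2)
cv2.imwrite('pics/c1.png',p1)
```

```text
(no output)
```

View pics/c1.png

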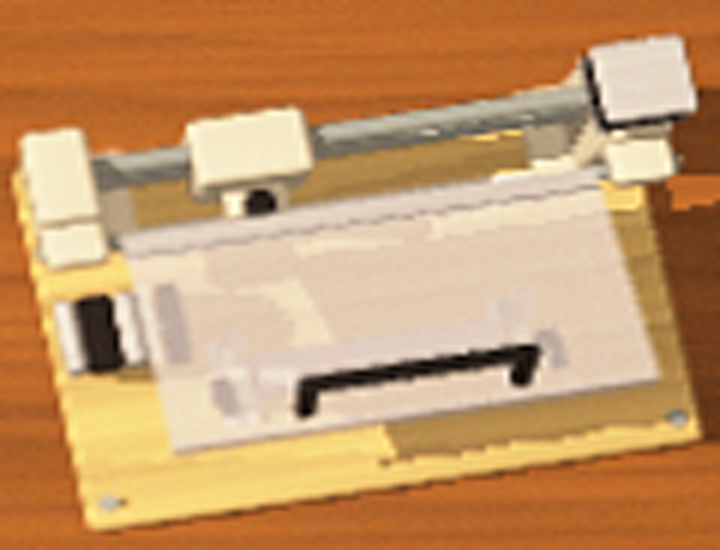

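The crop shows the plotter: front-left bed corner at crop (90,527), front-right (702,437), back-left (13,172), drive motor at the left, handle bar from (300,385) to (540,350). The guard looks slightly ajar.

```bash
cat >> h.py <<'E'
def load(n):
    d=np.load('last_%s.npz'%n);return {k:d[k] for k in d.files}
def cyl_overlay(img,c,P,col):
    for q in proj(c,P): cv2.circle(img,tuple(int(round(v*8)) for v in q),4,col,-1,shift=3)
E
python3 - <<'E'
from h import *
from scipy.optimize import least_squares
t=load('top');s=load('scene')
f=lambda x,y:(325+(x+.5)/6-.5,105+(y+.5)/5-.5)
px=np.array([f(90,527),f(702,437),f(13,172)]);w=atz(t,px,.018);print(w)
L=np.array([[-.11,.155],[-.11,-.155],[.11,.155]])
T=lambda p,l:np.array([[np.cos(p[2]),-np.sin(p[2])],[np.sin(p[2]),np.cos(p[2])]])@np.asarray(l).T
r=least_squares(lambda p:((T(p,L).T+p[:2])-w[:,:2]).ravel()*np.repeat([1,1,.5],2),[.5,0,0]);print('plotter',r.x,r.fun)
p=r.x
h=depth(t,[f(420,366),f(420,364),f(420,368)]);print('handle depth',h)
# guard panel depth samples in plotter frame
def toP(P):
    q=P.copy();q[:,:2]=(P[:,:2]-p[:2])@np.array([[np.cos(p[2]),-np.sin(p[2])],[np.sin(p[2]),np.cos(p[2])]]);return q
print('handle P',toP(h)); 
print('panel P',toP(depth(t,[f(200,430),f(620,360),f(560,220),f(170,260),f(420,420)])))
print('tops P',toP(depth(t,[f(60,160),f(70,330),f(98,330),f(250,150),f(640,80)])))
# roller via depth/dark
img=t['image'];g=img.astype(int);pts=[]
for v in range(160,216):
  for u in range(212,294):
    if g[v,u].max()-g[v,u].min()<28: pts.append((u,v))
pts=np.array(pts);W=atz(t,pts,.0135)[:,:2];m=W.mean(0);U,S,V=np.linalg.svd(W-m);d=V[0]*np.sign(V[0][1]);q=(W-m)@d
print('roller n',len(pts),m,d,q.min(),q.max(),'mid',m+d*(q.min()+q.max())/2,'yaw',np.arctan2(-d[0],d[1]),S)
a=cv2.resize(img[160:216,212:294],None,fx=6,fy=6,interpolation=2)
sp=[]; S2=s['image']
cs=cv2.resize(S2[150:215,355:405],None,fx=5,fy=5,interpolation=2)
H=max(a.shape[0],cs.shape[0]);o=np.zeros((H,a.shape[1]+cs.shape[1],3),np.uint8);o[:a.shape[0],:a.shape[1]]=a;o[:cs.shape[0],a.shape[1]:]=cs
cv2.imwrite('pics/c2.png',o)
E
```

```text
[[ 0.3624884  -0.00704347  0.018     ]
 [ 0.40746187 -0.31187677  0.018     ]
 [ 0.57542747  0.02515763  0.018     ]]
plotter [ 0.49330017 -0.14328909  0.14887021] [-9.61293174e-04  7.24669551e-04  4.47227813e-05 -1.01321147e-03
  1.83314082e-03  5.77083844e-04]
handle depth [[ 0.44218697 -0.15119708  0.16978691]
 [ 0.44218697 -0.15119708  0.16978691]
 [ 0.43875175 -0.14994305  0.17849795]]
handle P [[-0.05172077 -0.00023937  0.16978691]
 [-0.05172077 -0.00023937  0.16978691]
 [-0.054932    0.00151031  0.17849795]]
panel P [[-0.06633937  0.10028598  0.13126765]
 [-0.06208335 -0.09616861  0.12967384]
 [ 0.02099591 -0.0873241   0.11176964]
 [ 0.0314295   0.09520482  0.10452748]
 [-0.07841012 -0.00101628  0.12579205]]
tops P [[ 0.09164894  0.13573512  0.12992586]
 [ 0.00413454  0.14521016  0.07008994]
 [ 0.0017922   0.13405882  0.07326703]
 [ 0.08366363  0.04661345  0.11771743]
 [ 0.08434102 -0.130735    0.15757056]]
roller n 264 [0.42964804 0.25701836] [-0.42028093  0.90739404] -0.10411615833357568 0.10049111573738563 mid [0.43040981 0.25537369] yaw 0.4337548998464762 [0.91473513 0.07973613]
```

View pics/c2.png

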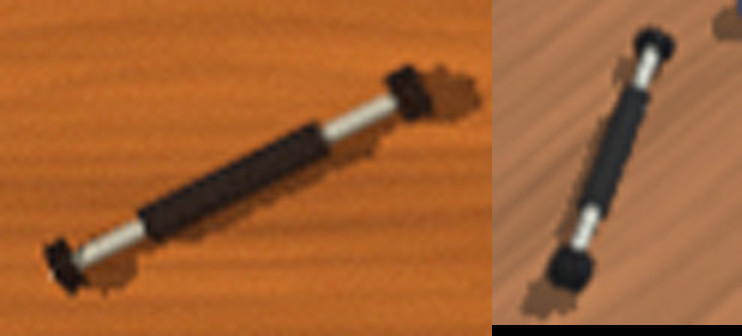

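The crop shows the gear (thin) at the lower left (63,265), the knob at the upper right (408,93), and the sleeve from (148,225) to (318,138). Next I fit the guard angle and plotter pose, and check them with an overlay on both views.

```bash
cat >> h.py <<'E'
def P2W(p,P):
    P=np.atleast_2d(P).astype(float);c,s=np.cos(p[2]),np.sin(p[2]);q=P.copy()
    q[:,0]=p[0]+c*P[:,0]-s*P[:,1];q[:,1]=p[1]+s*P[:,0]+c*P[:,1];return q
def guard(psi,a,n,y=0.):   # a along panel, n off panel
    return [.045-a*np.cos(psi)+n*np.sin(psi),y,.1015+a*np.sin(psi)+n*np.cos(psi)]
E
python3 - <<'E'
from h import *
from scipy.optimize import least_squares
t=load('top');s=load('scene')
f=lambda x,y:(325+(x+.5)/6-.5,105+(y+.5)/5-.5)
obs=np.array([f(90,527),f(702,437),f(13,172),f(420,366),f(175,452),f(660,380)])
def mod(p): return P2W(p,[[-.11,.155,.018],[-.11,-.155,.018],[.11,.155,.018],guard(p[3],.115,.042),guard(p[3],.125,0,.113),guard(p[3],.125,0,-.113)])
r=least_squares(lambda p:(proj(t,mod(p))-obs).ravel(),[.493,-.143,.149,.2]);p=r.x;print(p,r.fun.round(1));np.save('p.npy',p)
g=lambda x,y:(212+(x+.5)/6-.5,160+(y+.5)/6-.5)
a=atz(t,[g(63,265),g(148,225),g(233,181.5),g(318,138),g(408,93)],.0135);print(a,[np.linalg.norm(a[i]-a[2]) for i in range(5)])
d=a[0]-a[4];print('yaw',np.arctan2(-d[0],d[1]))
ys=np.linspace(-1,1,9)
Q=np.vstack([[[-.11,.155*y,.018] for y in ys],[[.11*y,.155,.018] for y in ys],[[.11*y,-.155,.018] for y in ys],[guard(p[3],.115,.047,.05*y) for y in ys],[guard(p[3],.125,.0,.113*y) for y in ys],[[-.035,.07,.088],[-.035,-.07,.088],[.001,.128,.075]]])
o=[]
for c,b in((t,(315,100,455,220)),(s,(220,195,380,355))):
    k=5 if c is t else 4
    im=cv2.resize(c['image'][b[1]:b[3],b[0]:b[2]],None,fx=k,fy=k,interpolation=2)
    for q in proj(c,P2W(p,Q)): cv2.circle(im,tuple(((q-b[:2]+.5)*k-.5).round().astype(int)),2,(0,0,255),-1)
    o.append(im)
H=600
o=[cv2.resize(i,(400,int(i.shape[0]*400/i.shape[1]))) for i in o];h=max(i.shape[0] for i in o)
cv2.imwrite('pics/ov.png',np.hstack([cv2.copyMakeBorder(i,0,h-i.shape[0],0,0,0) for i in o]))
E
```

```text
[ 0.4919011  -0.14395779  0.15008075  0.27383596] [ 0.1  0.9  0.6  0.4 -0.2 -0.7 -0.   0.6 -0.4 -0.5  0.  -0.7]
[[0.39021476 0.34428262 0.0135    ]
 [0.40913113 0.30085777 0.0135    ]
 [0.42973866 0.25760737 0.0135    ]
 [0.45030599 0.2145109  0.0135    ]
 [0.47153184 0.1690094  0.0135    ]] [np.float64(0.09526141761115145), np.float64(0.04790894624692084), np.float64(0.0), np.float64(0.04775270681497071), np.float64(0.09796055511574188)]
yaw 0.4343895996781203
```

View pics/ov.png

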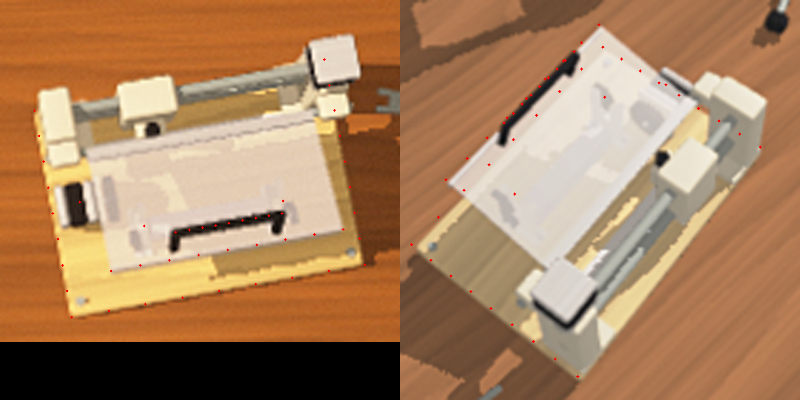

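The overlay agrees with both views to about 1 px, and the guard is at about 0.27 rad. Now I open it with the fingers caged loosely round the handle bar.

```bash
cat >> h.py <<'E'
p=np.load('p.npy')
def rot(yaw,tilt=0,flip=False):
    """tool down, jaws along direction 'yaw' in the plane; tilt leans the body to the front (-dir)"""
    c,s=np.cos(yaw),np.sin(yaw);d=np.array([c,s,0.])
    x=np.array([np.sin(tilt)*c,np.sin(tilt)*s,-np.cos(tilt)]);z=np.array([s,-c,0.])
    y=np.cross(z,x)
    if flip:y,z=-y,-z
    return R.from_matrix(np.c_[x,y,z]).as_rotvec()
def best(pos,yaw,tilt=0):
    q0=manip.state()['joint_pos'];o=[]
    for f in(False,True):
        r=rot(yaw,tilt,f);q=inverse_kinematics(pos,r)
        if q is not None:o.append((abs(q[5]),f,np.round(q,2)))
    return sorted(o,key=lambda a:a[0])
def st(m=''):
    s=manip.state();print(m,'t%.1f'%s['clock'],s['tool_pos'].round(4),'F',s['contact_force'].round(1),'g%.3f'%s['gripper_width'])
def hpos(psi,back=.012,dz=0): # TCP for handle at psi
    return P2W(p,guard(psi,.115,.042))[0]-[0,0,back-dz]
E
python3 - <<'E'
from h import *
for ps in(0,.27,1,2.):print(ps,hpos(ps),best(hpos(ps),p[2]),best(hpos(ps)+[0,0,.06],p[2]))
a=[.4297,.2576,.003];print(best(a,.4344));print(best(P2W(p,[-.035,0,.066])[0],p[2],.3))
E
```

```text
0 [ 0.42268797 -0.15442405  0.1315    ] [(np.float64(0.5557139706125924), False, array([-0.41, -0.07,  2.18,  0.  ,  1.03, -0.56]))] [(np.float64(0.5557139706125924), False, array([-0.41, -0.14,  2.12,  0.  ,  1.16, -0.56]))]
0.27 [ 0.43788427 -0.1521261   0.16065249] [(np.float64(0.5381887893748276), False, array([-0.39, -0.08,  2.13,  0.  ,  1.09, -0.54]))] [(np.float64(0.5381887893748276), False, array([-0.39, -0.13,  2.06,  0.  ,  1.22, -0.54]))]
1 [ 0.50990345 -0.14123552  0.20896186] [(np.float64(0.46736954745778636), False, array([-0.32,  0.01,  1.95,  0.  ,  1.18, -0.47]))] [(np.float64(0.46736954745778636), False, array([-0.32, -0.03,  1.88,  0.  ,  1.3 , -0.47]))]
2.0 [ 0.62147537 -0.12436385  0.17659104] [(np.float64(0.3868798926152701), False, array([-0.24,  0.23,  1.76,  0.  ,  1.15, -0.39]))] [(np.float64(0.38687989261526967), False, array([-0.24,  0.19,  1.7 ,  0.  ,  1.25, -0.39]))]
[(np.float64(0.05592175870418359), False, array([0.49, 0.21, 2.16, 0.  , 0.77, 0.06]))]
[(np.float64(0.8678496829600966), False, array([-0.49, -0.07,  2.35,  0.3 ,  0.64, -0.87])), (np.float64(2.273742970629698), True, array([-0.49, -0.07,  2.35,  0.3 ,  0.64,  2.27]))]
```

Run:
```python
from h import *
r=rot(p[2])
manip.move_pose(hpos(p[3],dz=.07),r);manip.set_gripper(.034,10)
manip.move_linear(hpos(p[3]),rate=.12);st('at')
manip.set_gripper(.017);st('caged')
for ps in np.linspace(p[3],1.98,9)[1:]:
    manip.move_linear(hpos(ps),rate=.12);st('%.2f'%ps)
    if np.abs(manip.state()['contact_force']).max()>25: print('STOP');break
else:
    manip.move_linear(hpos(1.98,dz=.08),rate=.15);st('up')
cap('scene','s1');cap('top','t1')
a,b=cv2.imread('pics/s1.png')[170:350,200:400],cv2.imread('pics/t1.png')[80:220,300:460]
cv2.imwrite('pics/g1.png',np.hstack([cv2.resize(a,(400,360)),cv2.resize(b,(400,360))]))
```

```text
at t4.6 [ 0.4386 -0.1522  0.1615] F [-0.1  0.6 -0.2] g0.034
caged t5.0 [ 0.4384 -0.1522  0.1614] F [-0.2 -0.7  0.4] g0.017
0.49 t5.4 [ 0.455  -0.1494  0.1811] F [-3.6  0.1  1.8] g0.017
0.70 t5.8 [ 0.4771 -0.1465  0.1963] F [ 0.7 -0.3  0.3] g0.017
0.91 t6.1 [ 0.5002 -0.1427  0.2059] F [0.2 1.1 0.3] g0.017
1.13 t6.5 [ 0.525  -0.1389  0.211 ] F [-0.   0.1  1. ] g0.017
1.34 t6.8 [ 0.5507 -0.135   0.2107] F [0.5 0.5 0.1] g0.017
1.55 t7.2 [ 0.5757 -0.1312  0.2049] F [-0.3 -0.4  0.7] g0.017
1.77 t7.6 [ 0.5988 -0.1277  0.1937] F [0.9 0.3 0.2] g0.017
1.98 t8.0 [ 0.6193 -0.1246  0.1779] F [0.4 0.1 0.6] g0.017
up t8.6 [ 0.6193 -0.1246  0.258 ] F [-0.4 -0.1 -0.9] g0.017
```

View pics/g1.png

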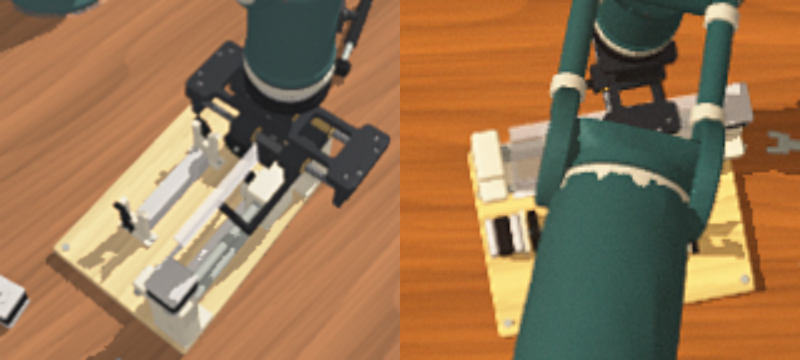

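The guard now stands past upright with the handle free, and both forks are visible. The gripper body is wide along the jaw direction. Next I pick the roller and take another look at the open forks.

Run:
```python
from h import *
a=np.array([.4297,.2576,.004]);r=rot(.4344)
s=manip.state()['tool_pos'];manip.move_linear([s[0],s[1],.30],rate=.2)
manip.move_pose(a+[0,0,.10],r);manip.set_gripper(.05,15)
manip.move_linear(a,rate=.12);st('at');manip.set_gripper(.0,15);st('grip')
manip.move_linear(a+[0,0,.2],rate=.2);st('lift')
cap('scene','s2');cap('top','t2')
b=cv2.imread('pics/t2.png');c=cv2.imread('pics/s2.png')
im=cv2.resize(b[100:220,320:460],(560,480),interpolation=2)
t=load('top');s=load('scene')
Q=[[-.035,.07,.088],[-.035,-.07,.088],[-.035,.06,.048],[-.035,-.06,.048],[.001,.128,.075],[-.11,.155,.018],[-.11,-.155,.018]]
for q in proj(t,P2W(p,Q)): cv2.circle(im,tuple(((q-[320,100]+.5)*4-.5).round().astype(int)),2,(0,0,255),-1)
i2=cv2.resize(c[90:330,220:420],(400,480))
cv2.imwrite('pics/g2.png',cv2.resize(np.hstack([im,i2]),(800,400)))
```

```text
at t12.4 [0.4303 0.2579 0.0046] F [-0.1  0.4 -0.1] g0.050
grip t13.0 [0.43   0.2578 0.0043] F [0.4 0.4 2.8] g0.020
lift t14.2 [0.4287 0.2571 0.2024] F [ 0.4 -0.6 -2.4] g0.020
```

View pics/g2.png

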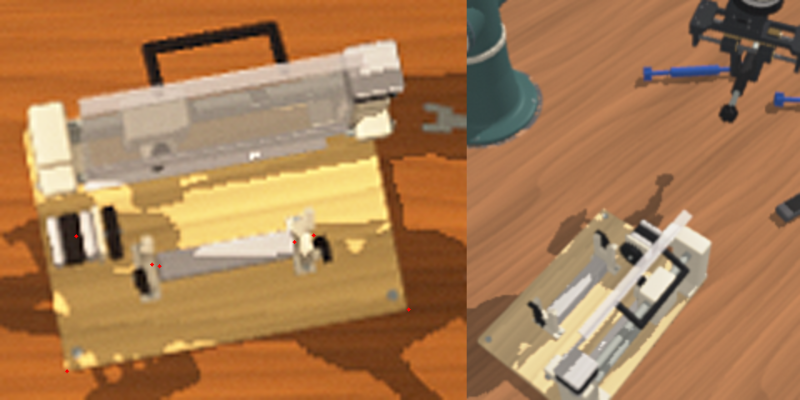

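The roller is held (opening 20 mm) and hangs with its gear to the left. Before placing it, one close overlay of the forks.

Run:
```python
from h import *
t=load('top');s=load('scene')
bar=[[-.047,.06,.048],[-.023,.06,.048],[-.023,-.06,.048],[-.047,-.06,.048]]
o=[]
for c in(t,s):
    ctr=proj(c,P2W(p,[-.035,0,.065]))[0]
    k=8;w,h=(100,37) if c is t else (100,75)
    k=8 if c is t else 8; h=35 if c is t else 40
    b=(ctr-[50,h/2]).astype(int)
    if c is s: h=74;b=(ctr-[50,h/2]).astype(int);k=4.3
    im=cv2.resize(c['image'][b[1]:b[1]+h,b[0]:b[0]+100],None,fx=k,fy=k,interpolation=cv2.INTER_CUBIC)
    def d(P,col,poly=True):
        q=((proj(c,P2W(p,P))-b+.5)*k-.5).round().astype(int)
        if poly: cv2.polylines(im,[q.reshape(-1,1,2)],True,col,1)
        else:
            for a in q: cv2.circle(im,tuple(a),2,col,-1)
    d(bar,(0,0,255))
    for y in(.07,-.07): d([[-.047,y,.088],[-.029+.0,y,.080],[-.035,y,.048]],(255,0,255),False)
    for y in(.079,-.079): d([[-.035,y,.067]],(0,255,0),False)
    im=cv2.copyMakeBorder(im,0,0,0,800-im.shape[1],0);o.append(im)
cv2.imwrite('pics/g3.png',np.vstack(o)); print(np.vstack(o).shape)
```

```text
(598, 800, 3)
```

View pics/g3.png

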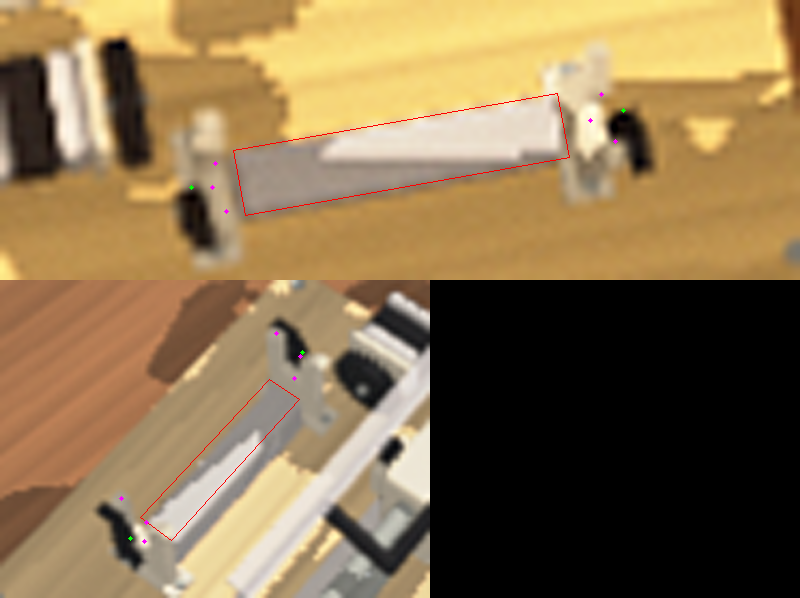

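The jaw tips and the aluminium bar match the overlay to about 1 mm in the top view; the scene view suggests 1–3 mm more +x, which is within the mouth's capture range. Now I lay the roller in with the tool tilted so its body clears the open guard.

```bash
cat >> h.py <<'E'
TILT=.3
def seat(x,y,z,off=.0092,tilt=TILT):
    r=R.from_rotvec(rot(p[2],tilt)).as_matrix()
    return P2W(p,[x,y,z])[0]+off*r[:,0]
E
python3 - <<'E'
from h import *
r=rot(p[2],TILT)
manip.move_pose(seat(-.0345,0,.20),r)
manip.move_linear(seat(-.0345,0,.105),rate=.15);st('105')
for z in(.090,.084,.080,.077):
    manip.move_linear(seat(-.0345,0,z),rate=.05);st(z)
    if np.abs(manip.state()['contact_force']).max()>10: print('stop');break
cap('scene','s3');cap('top','t3')
s=load('scene');ctr=proj(s,P2W(p,[-.035,0,.075]))[0].astype(int)
a=s['image'][ctr[1]-50:ctr[1]+50,ctr[0]-60:ctr[0]+60];t=load('top');ctr=proj(t,P2W(p,[-.035,0,.075]))[0].astype(int)
b=t['image'][ctr[1]-50:ctr[1]+50,ctr[0]-40:ctr[0]+40]
cv2.imwrite('pics/g4.png',np.hstack([cv2.resize(a,(480,400),interpolation=2),cv2.resize(b,(320,400),interpolation=2)]))
E
```

```text
105 t16.5 [ 0.4613 -0.1487  0.0969] F [ 0.7  0.3 -0.8] g0.019
0.09 t17.0 [ 0.4602 -0.1486  0.0808] F [ 0.6  0.1 -2.8] g0.019
0.084 t17.3 [ 0.4601 -0.1485  0.0747] F [-0.5 -0.2 -1.8] g0.019
0.08 t17.5 [ 0.4608 -0.1488  0.0713] F [ 1.4  0.1 -1.3] g0.020
0.077 t17.8 [ 0.4619 -0.1493  0.0691] F [ 5.9  2.  -0.1] g0.019
```

View pics/g4.png

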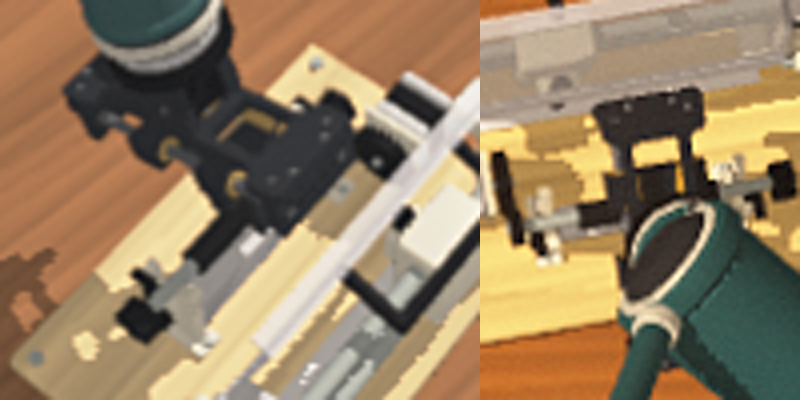

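The shaft lies over both fork mouths with gear and knob outside the jaws. The jaws push it gently back (+x 6 N), so the plotter is about 1.5 mm further +x than my fit. I shift by that, then let go.

Run:
```python
from h import *
manip.move_linear(seat(-.0325,0,.0775),rate=.05);st('shift')
manip.move_linear(seat(-.0325,0,.0768),rate=.05);st('down')
manip.set_gripper(.030,15);st('rel')
manip.set_gripper(.045);st('rel')
manip.move_linear(seat(-.0325,0,.135),rate=.15);st('up')
manip.move_linear(seat(-.12,0,.20),rate=.25)
cap('scene','s4');cap('top','t4')
s=load('scene');ctr=proj(s,P2W(p,[-.035,0,.075]))[0].astype(int)
a=s['image'][ctr[1]-50:ctr[1]+50,ctr[0]-60:ctr[0]+60];t=load('top');ctr=proj(t,P2W(p,[-.035,0,.075]))[0].astype(int)
b=t['image'][ctr[1]-50:ctr[1]+50,ctr[0]-40:ctr[0]+40]
cv2.imwrite('pics/g5.png',np.hstack([cv2.resize(a,(480,400),interpolation=2),cv2.resize(b,(320,400),interpolation=2)]))
```

```text
shift t18.1 [ 0.4621 -0.1482  0.0684] F [ 1.4  0.1 -0.3] g0.019
down t18.4 [ 0.4624 -0.1483  0.0679] F [ 2.6  0.  -0.8] g0.019
rel t18.7 [ 0.4621 -0.1483  0.0678] F [ 0.2  0.2 -0.4] g0.030
rel t19.1 [ 0.4625 -0.1484  0.068 ] F [0.3 0.2 0.9] g0.045
up t19.7 [ 0.4623 -0.1484  0.1261] F [-0.2 -0.1  0.2] g0.045
```

View pics/g5.png

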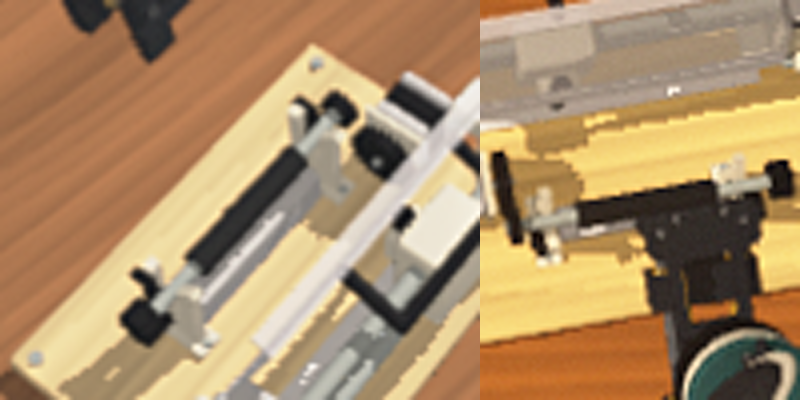

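The roller lies free across both jaws, with sleeve, gear and knob in place. Now I push it home with closed fingers.

Run:
```python
from h import *
r=rot(p[2],.15);S=lambda y,z:seat(-.0325,y,z,-.010,.15)
manip.set_gripper(0.,20)
manip.move_linear(S(0,.11),rate=.2,rot=r);F0=manip.state()['contact_force'];st('above')
def push(y,zs):
    for z in zs:
        manip.move_linear(S(y,z),rate=.06);s=manip.state();f=s['contact_force']-F0
        print(y,z,'tipz %.4f'%s['tool_pos'][2],f.round(1))
        if f[2]>22: break
push(0,(.08,.074,.069,.065,.062,.060,.0585,.057))
for y in(.036,-.036):
    manip.move_linear(S(y,.066),rate=.1);push(y,(.062,.0595,.058,.0565))
manip.move_linear(S(0,.08),rate=.1);manip.move_linear(S(0,.13),rate=.2)
manip.move_linear(seat(-.12,0,.20),rate=.25);st()
cap('scene','s5');cap('top','t5')
s=load('scene');ctr=proj(s,P2W(p,[-.035,0,.075]))[0].astype(int)
a=s['image'][ctr[1]-50:ctr[1]+50,ctr[0]-60:ctr[0]+60];t=load('top');ctr=proj(t,P2W(p,[-.035,0,.075]))[0].astype(int)
b=t['image'][ctr[1]-50:ctr[1]+50,ctr[0]-40:ctr[0]+40]
cv2.imwrite('pics/g6.png',np.hstack([cv2.resize(a,(480,400),interpolation=2),cv2.resize(b,(320,400),interpolation=2)]))
```

```text
above t21.8 [ 0.4579 -0.1488  0.1197] F [-0.3 -0.1  0.8] g0.000
0 0.08 tipz 0.0896 [ 0.4 -0.3 -0.8]
0 0.074 tipz 0.0839 [ 0.1 -0.3 -0.9]
0 0.069 tipz 0.0786 [ 0.2  0.6 -1.3]
0 0.065 tipz 0.0744 [-0.3 -0.  -0.6]
0 0.062 tipz 0.0714 [ 0.5 -0.8 -1.1]
0 0.06 tipz 0.0703 [0.4 2.1 1.8]
0 0.0585 tipz 0.0702 [-1.8  3.1  9.5]
0 0.057 tipz 0.0700 [-4.4  4.4 17.3]
0.036 0.062 tipz 0.0712 [ 0.5 -0.7 -0.7]
0.036 0.0595 tipz 0.0701 [-0.4  1.1  4.1]
0.036 0.058 tipz 0.0699 [-3.   2.2 12.7]
0.036 0.0565 tipz 0.0697 [-6.8  4.1 22.7]
-0.036 0.062 tipz 0.0713 [ 0.1 -0.2 -0.7]
-0.036 0.0595 tipz 0.0700 [-0.4  1.2  3.6]
-0.036 0.058 tipz 0.0698 [-3.3  3.2 13.3]
-0.036 0.0565 tipz 0.0696 [-6.4  6.8 21.9]
 t29.1 [ 0.3758 -0.1615  0.1902] F [-1.1 -0.4  0.7] g0.001
```

View pics/g6.png

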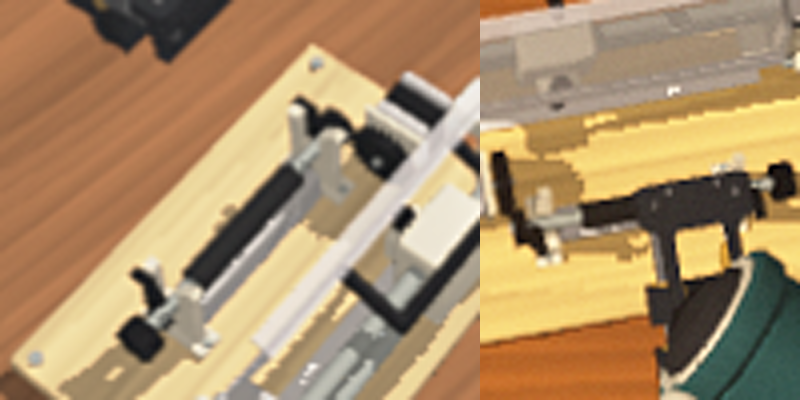

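Under load the tip stops at 70 mm at the middle and at both sleeve ends, so the roller is home at 60 mm. The picture shows it dropped relative to before, and the jaws look upright. I check the jaws numerically against the closed state, then close the guard.

Run:
```python
from h import *
# jaw check: dark-pixel pattern around right jaw in scene, closed (s2) vs after (s5) vs resting (s4)
c=load('scene');ims={n:cv2.imread('pics/%s.png'%n) for n in('s2','s4','s5')}
for y in(-.079,.079):
    u,v=proj(c,P2W(p,[-.045,y,.075]))[0].round().astype(int);print('jaw',y,u,v)
    M={n:(i[v-6:v+7,u-6:u+7].max(2)<75) for n,i in ims.items()}
    for k in range(13): print('  '.join(''.join('.#'[int(x)] for x in M[n][k]) for n in M))
r=rot(p[2]);e=P2W(p,[1,0,0])[0]-P2W(p,[0,0,0])[0]
manip.set_gripper(.020,10)
d=-.001*e
s=manip.state()['tool_pos'];manip.move_linear([s[0],s[1],.30],rate=.25,rot=r)
manip.move_linear(np.r_[(hpos(1.98)+d)[:2],.30],rate=.25)
manip.move_linear(hpos(1.98,dz=.06)+d,rate=.2)
for z in(.04,.02,0):
    manip.move_linear(hpos(1.98,dz=z)+d,rate=.1);st(z)
    if abs(manip.state()['contact_force'][2])>6: print('BLOCK');break
```

```text
jaw -0.079 260 275
.............  .............  .............
.............  .............  .............
....#........  .............  .............
...###.......  ...###.......  ...###.......
...#####.....  ....####.....  ....####.....
.....####....  .....####....  .....####....
......###....  ......###....  ......###....
......####...  ......####...  ......####...
......####...  .......##....  .......###...
.......####..  .......#.....  .......####..
.......####..  ....###......  .......####..
.......####..  ...####......  .......###...
.......####..  ..######.....  .......##....
jaw 0.079 301 232
.............  .............  .............
.............  ............#  .............
.............  ...........##  .............
...###.......  ...##.....###  ...##........
.....##......  .....##...###  .....##......
......##.....  ......##.....  ......##.....
......###....  ......##.....  ......##..###
......####...  ......###....  ......#######
......####...  ......##.....  ......#######
......####...  ......#......  ......#######
......####...  .............  ......###....
......###....  .............  ......##.....
.......#.....  .............  .............
0.04 t32.2 [ 0.6188 -0.1248  0.2187] F [-0.5 -0.1  0.1] g0.020
0.02 t32.6 [ 0.6183 -0.1246  0.1977] F [-0.  -0.2 -0.7] g0.020
0 t33.0 [ 0.6182 -0.1246  0.1776] F [-0.8  0.  -0.6] g0.020
```

Both jaw outlines match the closed state, and the shaft no longer covers them as it did while resting, so it is below them. Now I close the guard.

Run:
```python
from h import *
manip.set_gripper(.017)
ok=True
for ps in np.linspace(1.98,.08,10)[1:]:
    manip.move_linear(hpos(ps),rate=.12);st('%.2f'%ps)
    if np.abs(manip.state()['contact_force']).max()>25: print('STOP');ok=False;break
if ok:
    manip.move_linear(hpos(.08,dz=.06),rate=.15);manip.set_gripper(0.,20)
    q=hpos(0.05)
    for z in(.160,.152,.149,.147,.1455,.144):
        manip.move_linear([q[0],q[1],z],rate=.06);st(z)
        if manip.state()['contact_force'][2]>14: break
    manip.move_linear([q[0],q[1],.22],rate=.2)
    manip.move_pose([.30,.35,.30],rot(.4));st('away')
    cap('scene','s7');cap('top','t7')
    t=load('top');s=load('scene');o=[]
    for c in(t,s):
        ctr=proj(c,P2W(p,[-.0,0,.075]))[0].astype(int)
        im=cv2.resize(c['image'][ctr[1]-65:ctr[1]+65,ctr[0]-65:ctr[0]+65],(400,400),interpolation=2)
        ys=np.linspace(-1,1,9)
        for Q in proj(c,P2W(p,[guard(0,.115,.047,.05*y) for y in ys]+[guard(0,.125,0,.113*y) for y in ys])): cv2.circle(im,tuple(((Q-ctr+65.5)*400/130-.5).round().astype(int)),1,(0,0,255),-1)
        o.append(im)
    cv2.imwrite('pics/g7.png',np.hstack(o))
```

```text
1.77 t33.6 [ 0.5996 -0.1279  0.1949] F [ 0.3 -0.5 -0.8] g0.017
1.56 t33.9 [ 0.5761 -0.1312  0.2048] F [ 0.1 -0.4  0.2] g0.017
1.35 t34.3 [ 0.5514 -0.1349  0.2106] F [ 0.  -0.1  0. ] g0.017
1.14 t34.7 [ 0.526  -0.1388  0.2113] F [ 0.4 -0.2  0.8] g0.017
0.92 t35.0 [ 0.501  -0.1425  0.2064] F [-1.3  0.6 -0.3] g0.017
0.71 t35.4 [ 0.4777 -0.146   0.1964] F [ 0.4 -0.3  0.9] g0.017
0.50 t35.8 [ 0.4569 -0.1492  0.1816] F [-0.3 -0.4 -0.6] g0.017
0.29 t36.1 [ 0.4393 -0.1518  0.1626] F [-1.1 -0.2 -0.2] g0.017
0.08 t36.5 [ 0.427  -0.154   0.1402] F [ 3.4 -0.1 -2.4] g0.017
0.16 t38.3 [ 0.4143 -0.1555  0.1567] F [-28.5 -10.2  13.9] g0.000
0.152 t38.6 [ 0.4101 -0.1561  0.1473] F [-38.9 -14.9  14.8] g0.000
away t41.0 [0.3004 0.3494 0.2996] F [ 0.2  0.6 -0.2] g0.000
```

View pics/g7.png

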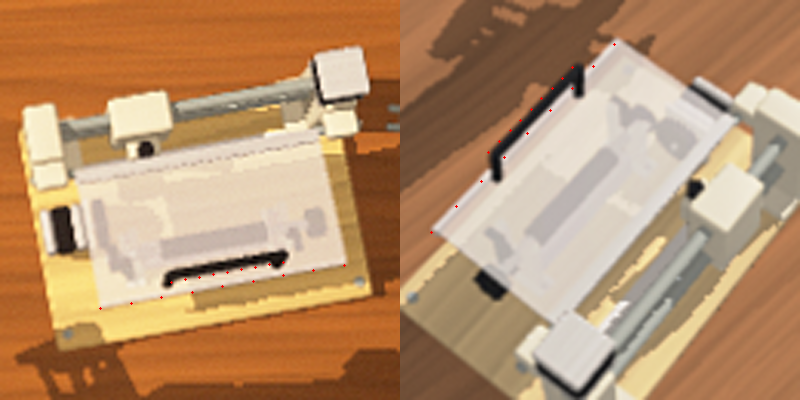

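The panel edge lies close to the closed-position dots, but the downward press met a sideways force of 28–39 N, and the bar sits slightly +x of its closed position. I measure the guard angle from the bar pixels and depth in both views.

Run:
```python
from h import *
from scipy.optimize import minimize_scalar
p[:2]+=.0015*np.array([np.cos(p[2]),np.sin(p[2])])
for n,bx in(('top',(225,267)),('scene',(137,118))):
    c=load(n);p0=np.load('p.npy');ctr=proj(c,P2W(p0,[0,0,.075]))[0].astype(int)
    o=(np.array(bx)+.5)*130/400-.5-65+ctr
    e=lambda s:proj(c,P2W(p,guard(s,.115,.044)))[0]-o
    r=minimize_scalar(lambda s:(e(s)**2).sum(),bounds=(-.2,.6),method='bounded');print(n,'psi',r.x,e(r.x),'err at 0',e(0))
    # depth over panel
    z=np.asarray(c['z_map']);res=[]
    for a in(.05,.07,.09,.105):
        for y in np.linspace(-.1,.1,21):
            q=proj(c,P2W(p,guard(0.0,a,.0015,y)))[0].round().astype(int)
            P=depth(c,[q])[0];res.append((a,P[2]))
    res=np.array(res);print([(a,round(float(np.median(res[res[:,0]==a,1])),4)) for a in(.05,.07,.09,.105)])
    bar=np.array([depth(c,[proj(c,P2W(p,guard(r.x,.115,.046,y)))[0].round()])[0] for y in np.linspace(-.04,.04,17)]);print('bar z',np.sort(bar[:,2]).round(3))
```

```text
top psi 0.04730549970338051 [0.51309598 0.04874729] err at 0 [0.4061498  1.01137478]
[(0.05, 0.1063), (0.07, 0.1092), (0.09, 0.1107), (0.105, 0.1167)]
bar z [0.154 0.155 0.155 0.156 0.156 0.156 0.156 0.157 0.158 0.159 0.16  0.16
 0.161 0.161 0.162 0.162 0.163]
scene psi -0.07766131535315683 [-1.9731752  -0.64929611] err at 0 [-1.38766845 -1.98429927]
[(0.05, 0.1074), (0.07, 0.1098), (0.09, 0.1119), (0.105, 0.1134)]
bar z [0.157 0.157 0.158 0.159 0.159 0.159 0.159 0.16  0.16  0.16  0.16  0.16
 0.16  0.161 0.161 0.161 0.162]
```

Depth puts the panel at about 0.09 rad, so it is not fully closed: the fingertip slid off the front of the bar. I press directly on the panel between handle and hinge instead.

Run:
```python
from h import *
p[:2]+=.0015*np.array([np.cos(p[2]),np.sin(p[2])])
q=P2W(p,[-.034,0,0])[0];r=rot(p[2])
manip.move_pose([q[0],q[1],.22],r);F0=manip.state()['contact_force'];st()
manip.move_linear([q[0],q[1],.125],rate=.15)
for z in(.116,.112,.109,.106,.104,.1025,.101,.0995,.098):
    manip.move_linear([q[0],q[1],z],rate=.05);s=manip.state();f=s['contact_force']-F0
    print(z,s['tool_pos'].round(4),f.round(1))
    if f[2]>11 or np.abs(f[:2]).max()>10: break
manip.move_linear([q[0],q[1],.22],rate=.15);manip.move_pose([.30,.35,.30],rot(.4));st('away')
cap('scene','s8');cap('top','t8')
for n in('top','scene'):
    c=load(n)
    print(n,[(a,round(float(np.median([depth(c,[proj(c,P2W(p,guard(0,a,.0015,y)))[0].round()])[0][2] for y in np.linspace(-.1,.1,21)])),4)) for a in(.05,.07,.09,.105)],
     'bar',np.median([depth(c,[proj(c,P2W(p,guard(0.0,.115,.046,y)))[0].round()])[0][2] for y in np.linspace(-.04,.04,17)]))
t=load('top');s=load('scene');o=[]
for c in(t,s):
    ctr=proj(c,P2W(p,[0,0,.075]))[0].astype(int)
    o.append(cv2.resize(c['image'][ctr[1]-65:ctr[1]+65,ctr[0]-65:ctr[0]+65],(400,400),interpolation=2))
cv2.imwrite('pics/g8.png',np.hstack(o))
```

```text
t43.0 [ 0.4601 -0.1482  0.2202] F [ 0.2  1.3 -0.1] g0.001
0.116 [ 0.4597 -0.1488  0.116 ] [-0.  -0.6  0.7]
0.112 [ 0.4596 -0.1488  0.1118] [-0.3 -1.  -0.6]
0.109 [ 0.4596 -0.1488  0.1088] [-0.6 -1.2  0.8]
0.106 [ 0.4596 -0.1488  0.1057] [-0.4 -1.2 -0.5]
0.104 [ 0.4596 -0.1488  0.1038] [ 0.3 -1.1  0.1]
0.1025 [ 0.4599 -0.1489  0.1034] [-2.7 -0.5  6.4]
0.101 [ 0.4599 -0.1489  0.1032] [-6.3  0.8 16.8]
away t48.5 [0.3005 0.3495 0.2997] F [ 0.8 -0.5  0.4] g0.000
top [(0.05, 0.1018), (0.07, 0.1015), (0.09, 0.1019), (0.105, 0.1012)] bar 0.1462254597550352
scene [(0.05, 0.1028), (0.07, 0.103), (0.09, 0.1025), (0.105, 0.103)] bar 0.14889195646666697
```

```bash
python3 -c "
from h import *
order.close_job();st()"
```

```text
the job is handed in; nothing more can be done
the job is handed in; nothing more can be done
```

The roller is refitted and the guard is closed. I handed the job in at about 48.5 s, with the arm parked clear of everything.

**What I did**
- I swung the guard up by its handle to about 1.95 rad.
- I laid the roller across both jaws with its gear on the drive-motor side, and let go of it there.
- I pushed it home at the middle and then at both sleeve ends.
- I closed the guard again.

**Checks that passed**
- **Roller:** under 17–23 N the fingertip stopped at about 70 mm at all three points, which puts the shaft axis at its 60 mm home height.
- **Jaws:** before I closed the guard, both jaw outlines in the scene view matched the closed state, apart from small differences where the roller covers them.
- **Guard:** both cameras' depth shows the panel level at 101–103 mm, and pressing on it met a firm stop at 103 mm.

**What did not go as expected**
- **Guard closing:** my first press on the handle slid off the front of the bar with up to about 39 N sideways on one axis, about 44 N in all. It was taken on the fingers. It left the guard about 0.09 rad open, so I pressed on the panel itself to close it.
- **Push force:** my force samples did not show the expected 8–12 N while the roller snapped in, only the final stop. The pictures before and after show that it did drop.
- **Plotter position:** my fit was about 1.5 mm off in x. I noticed it from contact with the jaws and corrected for it.
- **Last picture:** the viewer refused it because I had reached 12 pictures, so the final guard check relies on depth and force only. I did not check the roller again after closing, beyond seeing it through the guard in the picture taken before the final press.

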